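# Cull the short vial, then run the carrier plate out to the pointer and hold it

## Task

One of the four capped vials standing in the carrier plate is shorter than the others: lift it out and set it down gently in the grey discard tray. Then slide the plate, by the upright grip at its rear end, straight out along its riser until its outer end is in line with the pointer beside it, and keep it from tipping: that far out it falls if let go, so finish while still holding it, flat on the riser. Keep the other three vials in their sockets, do not lift the plate, and leave the other things on the bench alone.

Things in the scene. Friction and masses are not known exactly. Their poses are not given: they have to be found in the camera images.
- riser: Fixed low pale grey bench riser, 200 mm along its x axis, 120 mm along y, flat top 60 mm above the bench. Origin: centre of its underside. x is the outward direction, in which the plate is to be slid; z up. The plate overhangs its +x edge (100 mm from the origin).
- plate: Loose grey plastic carrier plate lying on the riser, 280 mm along x, 100 mm along y, 12 mm thick, its x about along the riser's; 0.32 to 0.48 kg, drags with up to about 7 N. Origin: centre of its underside; the centre of mass is within 12 mm of it, so it tips once about 150 mm stick out. Round sockets, 30 mm wide, 8 mm deep, on its middle line at x = -50, 0, 50, 100 mm.
- grip_top (a point): Centre of the top face of the upright grip block at the plate's rear end (x = -120 mm, y = 0 on the plate), part of the plate: 30 mm along x, 20 mm along y, its top 50 mm above the plate's top face. Pinch it across y from above. Axes as the plate's.
- plate_tip (a point): Middle of the upper edge of the plate's outer (+x) end. Axes as the plate's.
- pointer: Fixed pointer stand beside the path of the plate's outer end: dark round foot 56 mm wide, steel rod 10 mm thick, 122 mm high, and a level tapered pointer at 66 mm height along the stand's -y, square to the riser's x. Origin: underside of the foot, on the rod's axis. It marks an overhang of 165 to 190 mm.
- pointer_tip (a point): The pointer's tip, the mark: 45 mm from the rod's axis, 25 to 35 mm clear of the plate's side edge when the plate lies centred on the riser. The plate's outer end is to come in line with it, measured along the plate's x.
- vial_a: One of three like amber glass vials with white caps, 27 mm in diameter, 60 mm high, standing in a socket of the plate (any of the four), 52 mm showing above the plate. Origin: centre of its underside, 4 mm above the plate's underside. 35 g.
- vial_b: One of three like amber glass vials with white caps, 27 mm in diameter, 60 mm high, standing in a socket of the plate (any of the four), 52 mm showing above the plate. Origin: centre of its underside, 4 mm above the plate's underside. 35 g.
- vial_c: One of three like amber glass vials with white caps, 27 mm in diameter, 60 mm high, standing in a socket of the plate (any of the four), 52 mm showing above the plate. Origin: centre of its underside, 4 mm above the plate's underside. 35 g.
- vial_d: The short vial, otherwise like the others: 27 mm in diameter, 44 mm high with its cap (body and 14 mm cap of one diameter), in any of the four sockets, 36 mm showing above the plate. Origin: centre of its underside, 4 mm above the plate's underside. 26 g.
- discard_tray: Fixed grey open tray, 170 mm along its x, 130 mm along y, 35 mm high, walls and floor 4 to 5 mm thick. Origin: centre of its underside.
- tip_box: Bystander: blue box with a clear lid, 85 x 120 x 62 mm. Origin: centre of its underside.
- reagent_bottle: Bystander: white bottle, 60 mm in diameter, 130 mm high. Origin: centre of its underside.
- trough: Bystander: open yellow trough, 130 x 50 x 28 mm. Origin: centre of its underside.
Mind the look-alikes: they are no part of the job. What is shaped like the vial_a but yellow is not meant.

How it is judged (in metres and radians):
On the way, in this order (a step that is already met when the one before it is completed fails the run):
1. the short vial lies or stands in the discard tray, released, the other three still in their sockets (x of vial_d in the frame of discard_tray between -0.083 and 0.083 m and y of vial_d in the frame of discard_tray between -0.063 and 0.063 m and z of vial_d in the frame of discard_tray below 0.032 m and contact force between vial_d and the fingers below 0.05 N and linear speed of vial_d below 0.05 m/s and z of vial_a in the frame of plate between -0.002 and 0.01 m and z of vial_b in the frame of plate between -0.002 and 0.01 m and z of vial_c in the frame of plate between -0.002 and 0.01 m), for 0.2 s.
2. the plate's outer end is in line with the pointer, the plate flat on the riser and held (x of pointer_tip in the frame of plate_tip between -0.005 and 0.005 m and y of plate in the frame of riser between -0.02 and 0.02 m and z of plate in the frame of riser between 0.056 and 0.065 m and angle between plate's own z axis and vertical below 0.04 rad and angle between the x axis of plate and the x axis of riser, either way round below 0.09 rad and contact force between plate and the fingers above 0.5 N and contact force between plate and riser above 0.3 N and contact force between plate and pointer below 0.05 N and linear speed of plate below 0.01 m/s and z of vial_a in the frame of plate between -0.002 and 0.01 m and z of vial_b in the frame of plate between -0.002 and 0.01 m and z of vial_c in the frame of plate between -0.002 and 0.01 m), for 0.2 s.
At the end, for the whole second after the job is handed in: Short vial at rest in the tray, the others in their sockets; plate end within 5 mm of the pointer along the plate; plate at rest on the riser, level to 0.04 rad, within 20 mm and 0.09 rad of the riser's middle line, fingers on it (over 0.5 N), clear of the pointer (all of step 2 and x of vial_d in the frame of discard_tray between -0.083 and 0.083 m and y of vial_d in the frame of discard_tray between -0.063 and 0.063 m and z of vial_d in the frame of discard_tray below 0.032 m and contact force between vial_d and the fingers below 0.05 N and linear speed of vial_d below 0.05 m/s); the arm keeps its last pose, push and grip.
It fails at once if the plate tips by more than 0.15 rad (angle between plate's own z axis and vertical above 0.15 rad).
It fails at once if the plate is lifted more than 15 mm off the riser (z of plate in the frame of riser above 0.075 m).
It fails at once if the short vial is dropped (falls free at more than 0.9 m/s, some 40 mm) (linear speed of vial_d above 0.9 m/s and contact force between vial_d and the fingers below 0.05 N).
It fails at once if one of the three good vials comes out of its socket (z of any of vial_a, vial_b, vial_c in the frame of plate above 0.02 m).
It fails at once if a bystander is moved by more than 30 mm (distance of any of tip_box, reagent_bottle, trough from where it was at the start of the episode above 0.03 m).
It also fails if it takes over 48 s, if anything falls off the work surface, if the arm or the gripper's body presses on something with over 40 N, if the wrist force passes 120 N, or if a joint passes its speed limit or range.

## Robot

A 6-joint arm with a two-finger parallel gripper is mounted at the origin on the work surface. World frame = base frame: x ahead of the robot, y to its left, z up, the work surface at z = 0. Lengths are in m, angles in degrees, forces in N, time in s.
With the tool pointing down it reaches from about 0.4 to 0.825 m from the base axis. Payload 7 kg.
Tool frame: the origin (TCP) lies between the finger pads; the fingertips stand 19 mm ahead of it and the grasp point (between the pads) is the TCP; z points along the fingers, y is the line along which they close (so a half turn about z gives the same grasp; the last joint's range is limited). The gripper opens to 88 mm and grips with 3 to 60 N. Pads are 19 mm wide; open, the fingers measure 130 mm over their backs; the gripper's body (78 mm by 193 mm) begins 47 mm behind the grasp point.
Start: joints at [-55.8, 20.546, 0.682, 0, -70.136, -16.507], TCP at [0.205, -0.643, 0.246] pointing down, gripper open.
Joint ranges: [-176.03, 176.03], [-82.01, 121.73], [-58.28, 71.71], [-173.87, 95.51], [-174.79, -0.11], [-173.66, 173.66]. Speed limits (degrees/s): [136.94, 136.94, 172.46, 180, 180, 180].

## Interface

Orientations are given as [roll, pitch, yaw] about the fixed x, y, z axes, in that order (R = Rz(yaw) Ry(pitch) Rx(roll)).
In Python, from plant import get_obs, snapshot, close_job, spot_in, spot_point gives the robot as it stands.
- The arm moves only by the tool play_rows, never from a script. Its argument "plan" is a list of rows, each a list of 6 numbers: the shift along the tool's x, y, z in cm, then the turn, a rotation vector about the tool's x, y, z in degrees. A call has 1 to 20 rows; each row shifts and turns the commanded pose from where the row before left it, along the tool's axes as they then stand; what a row does not reach is not made up. A row lasts 1/12 s, in which the tool goes at most 41.7 mm and 7.16 degrees, less where a joint would pass 70% of its speed; a pose out of reach is approached as far as the arm can. A call is refused whole if a number of a shift passes 4.17 or a number of a turn 7.16, either way. A call with a gripper value outside its range is refused whole. "grip" is the finger opening in cm, from 0 to 8.76, set as the call begins (left out, the last holds). The fingers move at their own pace and stop on an object; the grip force is fixed at half the most. Time passes only in rows, so rows that do not move let the fingers close. It gives the time, the measured TCP pose, the force, the opening and the grip force at its end, in the units of the state.
- get_obs(): the state, without advancing time (a new reading comes with each control period).
- snapshot(name): name is "scene" or "top"; returns a dict with "frame" (480x640x3 uint8, red, green, blue), "fx", "fy", "cx", "cy" (pixels), "position" and "attitude" of the camera in the world. Camera axes: x right, y down, z forward; pixel columns grow to the right and rows downward; lengths in m; the calibration is good to about 2 mm. A picture is of the moment at which its call begins. There is no depth.
- close_job(): hands the job in; it is judged then, once.
Trained networks look in the newest picture that a camera, given by its name, has taken for a name from the list of things; names that differ only in an ending like _2 or _b are one class to them, and where a whole thing is asked for, a point or a joint stands for the part that bears it (a point fixed in the world has none). Each returns a list of dicts, best first, with "score" (0 to 1); they miss things now and then, are a little off and sometimes report something else, mostly with a low value. They report only what shows in the picture. A call takes as long as a camera call. They do not tell look-alikes from the thing itself.
- spot_in(camera, thing): "position" ([x, y, z] in m, in world coordinates, good to about 4 mm: the middle of the surface that is visible of it).
- spot_point(camera, thing): "position" ([x, y, z] in m, in world coordinates, good to about 4 mm: a listed point, or the origin of a listed thing).
The state is a dict: "clock": time; "joint_pos": joint angles; "qvel": joint speeds; "tau": joint torques, N m; "tool_pos": TCP position; "orientation": TCP orientation; "force": force on the tool from outside, world axes, zero at the start; "moment": the same for the moment, N m; "opening": finger opening in m; "gripper_force": force on a finger pad.
Only numpy, scipy, OpenCV 4.12 (cv2) and the standard library are available. Lean on these libraries where they do the work, as an engineer would, in place of code of your own. Each camera call takes 0.05 s, during which the arm holds its last target. There are 200 camera calls.

## Working session

There is one attempt and no reset: what is moved stays moved. The work goes in short steps, Python scripts to look and compute and a tool call to move; the robot and the scene stay as the last step left them, time stands still between calls to the robot, and variables do not carry over. Pictures are saved under pics/ and viewed, at most 10 in all, crops included, and the job is handed in when it is done.

Besides the shell and the picture viewer there is one more tool, called after "Request:" as name(argument=value, ...) on one line, values as JSON. play_rows: Moves the arm, as the interface text tells. Its arguments: {"type":"object","properties":{"plan":{"type":"array","items":{"type":"array","items":{"type":"number"}}},"grip":{"type":"number"}},"required":["plan"]}

```bash
mkdir -p pics; cat > h.py <<'E'
import numpy as np,cv2
from plant import *
def snap(c,f):
    s=snapshot(c); cv2.imwrite('pics/'+f,s['frame'][:,:,::-1]); return s
E
python3 - <<'E'
from h import *
for c in ('scene','top'):
    s=snap(c,c+'1.png'); print({k:v for k,v in s.items() if k!='frame'})
    for t in ['riser','plate','grip_top','plate_tip','pointer','pointer_tip','vial_a','vial_d','discard_tray','tip_box','reagent_bottle','trough']:
        print(t,[(np.round(d['position'],3).tolist(),round(d['score'],2)) for d in spot_point(c,t)[:6]])
o=get_obs();print(o)
E
```

```text
{'fx': 491.3324046822515, 'fy': 491.3324046822515, 'cx': 319.7867824675506, 'cy': 237.0744360912396, 'position': array([ 1.16822669, -0.58363989,  0.92666161]), 'attitude': array([-133.67011373,    0.43549838,   47.15133736])}
riser [([0.558, 0.088, -0.002], 0.63)]
plate [([0.563, 0.108, 0.061], 0.87)]
grip_top [([0.581, 0.225, 0.122], 0.98), ([0.604, -0.191, 0.065], 0.4)]
plate_tip [([0.548, -0.032, 0.071], 0.8)]
pointer [([0.65, -0.198, -0.003], 0.94)]
pointer_tip [([0.606, -0.192, 0.068], 0.98)]
vial_a [([0.553, 0.006, 0.062], 0.7), ([0.681, 0.038, 0.003], 0.67), ([0.687, 0.442, 0.002], 0.66), ([0.606, -0.194, 0.064], 0.62), ([0.566, 0.111, 0.065], 0.6), ([0.568, 0.155, 0.066], 0.57)]
vial_d [([0.553, 0.006, 0.062], 0.7), ([0.681, 0.038, 0.003], 0.67), ([0.687, 0.442, 0.002], 0.66), ([0.606, -0.194, 0.064], 0.62), ([0.566, 0.111, 0.065], 0.6), ([0.568, 0.155, 0.066], 0.57)]
discard_tray [([0.512, 0.373, 0.0], 0.87), ([0.556, 0.085, -0.003], 0.75), ([0.651, -0.198, 0.001], 0.17)]
tip_box [([0.784, 0.011, 0.0], 0.58)]
reagent_bottle [([0.688, 0.445, 0.004], 0.8)]
trough [([0.283, -0
[... 1131 characters left out ...]
 -0.003], 0.76)]
trough []
{'clock': 1.3, 'joint_pos': array([-5.57989576e+01,  2.05466590e+01,  6.80655860e-01,  1.53279379e-03,
       -7.01349416e+01, -1.65070300e+01]), 'qvel': array([-0.0109494 ,  0.06014507,  0.0070707 ,  0.03446229, -0.01441391,
       -0.09178639]), 'tau': array([ 7.59712893e-04, -5.82386577e+01,  2.93302828e+01,  7.00230673e+00,
        1.23830038e-02, -4.51016376e-05]), 'tool_pos': array([ 0.20512273, -0.64305457,  0.24555278]), 'orientation': array([ 1.79999504e+02, -1.65058197e-03, -1.62305467e+02]), 'force': array([0.39531534, 0.50832213, 0.08074452]), 'moment': array([-0.02606111,  0.02946709, -0.00187882]), 'gripper_force': 0.0, 'opening': 0.08766021862661447}
```

View pics/scene1.png

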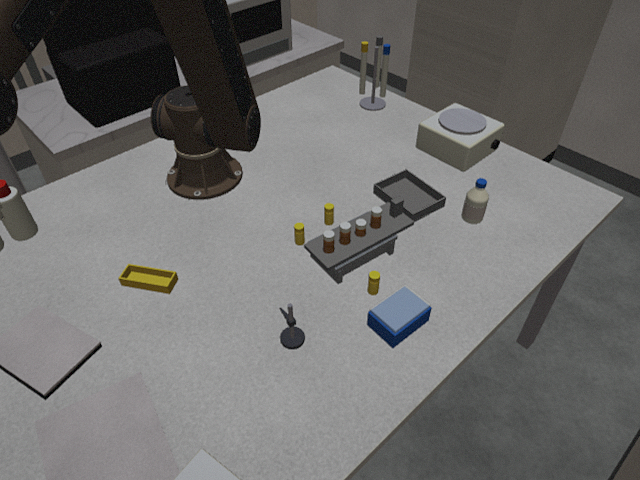

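View pics/top1.png

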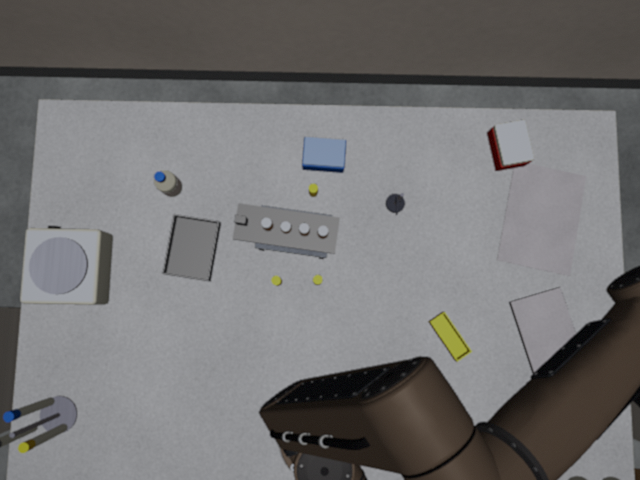

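The scene picture shows the plate with vials at about (328,241), (345,232), (361,227) and (376,217). The third from the outer end looks lower. The tray is at (409,193) and the pointer at (291,325). Next I'll check the cap heights and the geometry from the pixels.

```bash
cat >> h.py <<'E'
from scipy.spatial.transform import Rotation as R
def cam(s): return R.from_euler('xyz',s['attitude'],degrees=True).as_matrix(), np.array(s['position'])
def px2w(s,uv,z):
    M,p=cam(s); d=M@np.array([(uv[0]-s['cx'])/s['fx'],(uv[1]-s['cy'])/s['fy'],1]); return p+d*(z-p[2])/d[2]
def w2px(s,X):
    M,p=cam(s); c=M.T@(np.array(X)-p); return np.array([s['fx']*c[0]/c[2]+s['cx'],s['fy']*c[1]/c[2]+s['cy']])
def rows(dst,yaw,n,src=None):
    "n equal rows from src (x,y,z,yaw; default the measured pose) to dst, tool down"
    if src is None:
        o=get_obs(); src=[*o['tool_pos'],o['orientation'][2]]
    src=np.array(src,float); dy=(yaw-src[3]+180)%360-180; st=(np.array(dst)-src[:3])/n
    out=[]
    for i in range(n):
        a=R.from_euler('xyz',[180,0,src[3]+dy*i/n],degrees=True)
        out.append([*np.round(a.inv().apply(st)*100,2),0,0,round(-dy/n,2)])
    for r in out: print([float(x) for x in r])
E
python3 - <<'E'
from h import *
s=snapshot('top'); f=s['frame'].astype(int)
sub=f[200:250,225:345]; m=((sub.min(2)>150)).astype(np.uint8)
n,l,st,c=cv2.connectedComponentsWithStats(m)
for i in range(1,n):
    if st[i,4]>15:
        uv=c[i]+[225,200]; print('top',uv.round(1),st[i,4],px2w(s,uv,.124).round(4),px2w(s,uv,.108).round(4))
s=snapshot('scene')
# predicted cap-top px for tall / short at sockets
for x,n in ((100,'o'),(50,'2'),(0,'3'),(-50,'4')):
    u=np.array([-.127,-.992]); P=np.array([.566,.11])+u*x/1000
    print(n,w2px(s,[*P,.124]).round(1),w2px(s,[*P,.108]).round(1))
cv2.imwrite('pics/c.png',cv2.resize(s['frame'][185:285,290:420,::-1],None,fx=6,fy=6,interpolation=2))
t=snapshot('top');cv2.imwrite('pics/t.png',cv2.resize(t['frame'][190:290,220:350,::-1],None,fx=6,fy=6,interpolation=2))
rows([.566,.11,.2],-97.5,20)
E
```

```text
top [280.  203.7] 27 [0.6216 0.1233 0.124 ] [0.6247 0.1245 0.108 ]
top [316.4 206.3] 201 [0.6167 0.0277 0.124 ] [0.6198 0.0277 0.108 ]
top [338.4 202.5] 24 [ 0.6277 -0.03    0.124 ] [ 0.6309 -0.0307  0.108 ]
top [294.2 205.8] 18 [0.6169 0.086  0.124 ] [0.6199 0.0867 0.108 ]
top [265.8 222.1] 64 [0.5722 0.159  0.124 ] [0.5747 0.1606 0.108 ]
top [285.1 225.7] 62 [0.5635 0.1086 0.124 ] [0.5659 0.1095 0.108 ]
top [303.7 227.4] 59 [0.56   0.0599 0.124 ] [0.5624 0.0603 0.108 ]
top [322.8 230. ] 64 [0.554  0.0099 0.124 ] [0.5563 0.0097 0.108 ]
top [341.7 238.1] 21 [ 0.5336 -0.0397  0.124 ] [ 0.5356 -0.0405  0.108 ]
o [329.7 232.9] [329.7 237.7]
2 [346.3 224.6] [346.1 229.4]
3 [362.3 216.6] [362.  221.4]
4 [377.8 208.9] [377.3 213.7]
[-2.86, 3.04, 0.23, 0.0, 0.0, -3.24]
[-3.03, 2.87, 0.23, 0.0, 0.0, -3.24]
[-3.19, 2.7, 0.23, 0.0, 0.0, -3.24]
[-3.34, 2.51, 0.23, 0.0, 0.0, -3.24]
[-3.47, 2.32, 0.23, 0.0, 0.0, -3.24]
[-3.6, 2.12, 0.23, 0.0, 0.0, -3.24]
[-3.71, 1.91, 0.23, 0.0, 0.0, -3.24]
[-3.81, 1.7, 0.23, 0.0, 0.0, -3.24]
[-3.9, 1.48, 0.23, 0.0, 0.0, -3.24]
[-3.98, 1.26, 0.23, 0.0, 0.0, -3.24]
[-4.05, 1.03, 0.23, 0.0, 0.0, -3.24]
[-4.1, 0.8, 0.23, 0.0, 0.0, -3.24]
[-4.14, 0.57, 0.23, 0.0, 0.0, -3.24]
[-4.16, 0.33, 0.23, 0.0, 0.0, -3.24]
[-4.17, 0.1, 0.23, 0.0, 0.0, -3.24]
[-4.17, -0.14, 0.23, 0.0, 0.0, -3.24]
[-4.16, -0.37, 0.23, 0.0, 0.0, -3.24]
[-4.13, -0.61, 0.23, 0.0, 0.0, -3.24]
[-4.09, -0.84, 0.23, 0.0, 0.0, -3.24]
[-4.04, -1.07, 0.23, 0.0, 0.0, -3.24]
```

View pics/c.png

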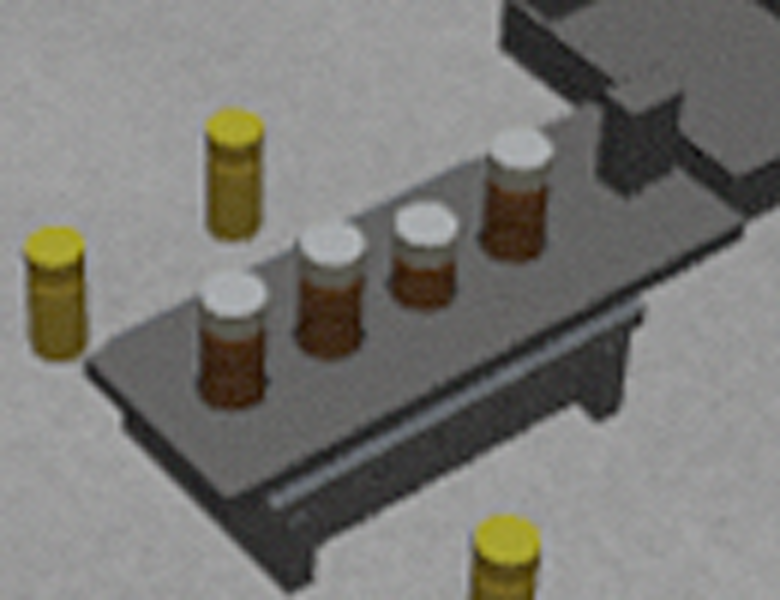

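View pics/t.png

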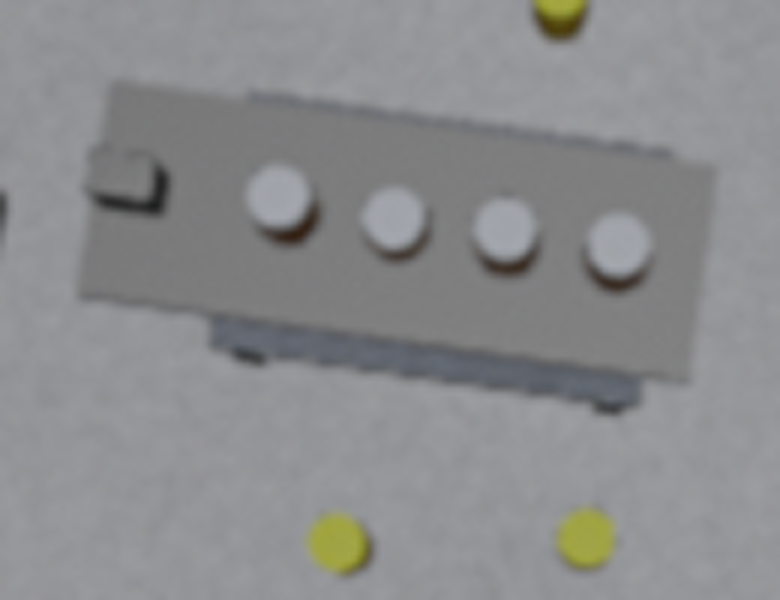

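The crop shows the short vial at crop pixel (425,225), third from the outer end, in the socket at plate x = 0. Its position is about (0.566, 0.1095), and the row's yaw is about -97°. I'll move above it now.

Request:
play_rows(plan=[[-2.86,3.04,0.23,0,0,-3.24],[-3.03,2.87,0.23,0,0,-3.24],[-3.19,2.7,0.23,0,0,-3.24],[-3.34,2.51,0.23,0,0,-3.24],[-3.47,2.32,0.23,0,0,-3.24],[-3.6,2.12,0.23,0,0,-3.24],[-3.71,1.91,0.23,0,0,-3.24],[-3.81,1.7,0.23,0,0,-3.24],[-3.9,1.48,0.23,0,0,-3.24],[-3.98,1.26,0.23,0,0,-3.24],[-4.05,1.03,0.23,0,0,-3.24],[-4.1,0.8,0.23,0,0,-3.24],[-4.14,0.57,0.23,0,0,-3.24],[-4.16,0.33,0.23,0,0,-3.24],[-4.17,0.1,0.23,0,0,-3.24],[-4.17,-0.14,0.23,0,0,-3.24],[-4.16,-0.37,0.23,0,0,-3.24],[-4.13,-0.61,0.23,0,0,-3.24],[-4.09,-0.84,0.23,0,0,-3.24],[-4.04,-1.07,0.23,0,0,-3.24]])

```text
clock: 3.12
tool_pos: [0.5652, 0.1095, 0.1999]
orientation: [-180.0, 0.0, -97.3]
force: [0.3, -1.5, 0.0]
opening: 0.0878
gripper_force: 0.0
```

Request:
play_rows(plan=[[0,0,0,0,0,0],[0,0,0,0,0,0]])

```text
clock: 3.28
tool_pos: [0.5651, 0.1093, 0.1989]
orientation: [179.9, -0.0, -97.4]
force: [-0.7, -0.2, -1.1]
opening: 0.0873
gripper_force: 0.0
```

```bash
python3 - <<'E'
from h import *
o=get_obs();print(o['clock'],o['tool_pos'],o['orientation'],o['joint_pos'].round(1),o['force'])
rows([.566,.1095,.098],-97.2,8)
s=snap('scene','c2.png');cv2.imwrite('pics/c2.png',cv2.resize(s['frame'][125:285,290:420,::-1],None,fx=4,fy=4,interpolation=2))
E
```

```text
3.2833 [0.5651436  0.109316   0.19885921] [ 1.79945189e+02 -4.03212488e-02 -9.73507983e+01] [ 30.4  13.3 -15.9  -0.  -60.8 -37.8] [-0.71090638 -0.23749404 -1.12934461]
[-0.0, -0.01, 1.26, 0.0, 0.0, -0.02]
[-0.0, -0.01, 1.26, 0.0, 0.0, -0.02]
[-0.0, -0.01, 1.26, 0.0, 0.0, -0.02]
[-0.0, -0.01, 1.26, 0.0, 0.0, -0.02]
[-0.0, -0.01, 1.26, 0.0, 0.0, -0.02]
[-0.0, -0.01, 1.26, 0.0, 0.0, -0.02]
[-0.0, -0.01, 1.26, 0.0, 0.0, -0.02]
[-0.0, -0.01, 1.26, 0.0, 0.0, -0.02]
```

View pics/c2.png

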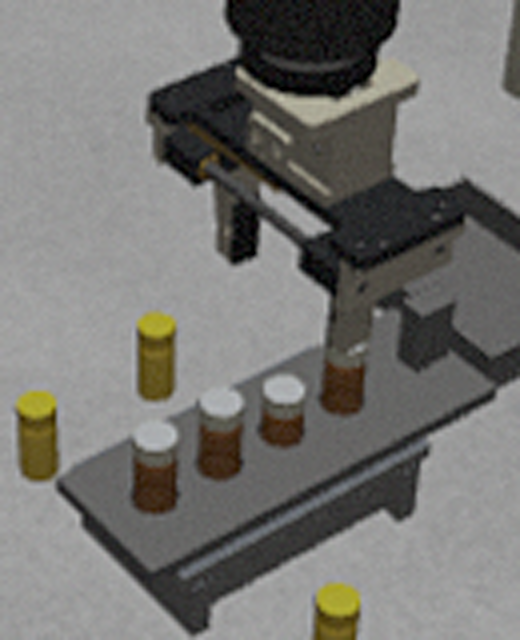

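The gripper is centred over the short vial, with the fingers across the plate. Now I'll descend and close.

Request:
play_rows(plan=[[0,-0.06,1.6,0,0,0],[0,0,1.6,0,0,0],[0,0,1.6,0,0,0],[0,0,1.6,0,0,0],[0,0,1.5,0,0,0],[0,0,1.2,0,0,0],[0,0,0.8,0,0,0],[0,0,0.2,0,0,0],[0,0,0,0,0,0]])

```text
clock: 4.08
tool_pos: [0.565, 0.1065, 0.0987]
orientation: [180.0, -0.0, -97.6]
force: [0.2, 0.3, 0.1]
opening: 0.0877
gripper_force: 0.0
```

Request:
play_rows(plan=[[0,0,0,0,0,0],[0,0,0,0,0,0],[0,0,0,0,0,0],[0,0,0,0,0,0],[0,0,0,0,0,0],[0,0,0,0,0,0],[0,0,0,0,0,0],[0,0,0,0,0,0]], grip=2.0)

```text
clock: 4.75
tool_pos: [0.5653, 0.1073, 0.0987]
orientation: [180.0, -0.0, -97.5]
force: [0.5, -0.6, -0.6]
opening: 0.0397
gripper_force: 0.0
```

Request:
play_rows(plan=[[0,0,0,0,0,0],[0,0,0,0,0,0],[0,0,0,0,0,0],[0,0,0,0,0,0],[0,0,0,0,0,0],[0,0,0,0,0,0]])

```text
clock: 5.25
tool_pos: [0.5653, 0.1072, 0.0987]
orientation: [180.0, -0.0, -97.5]
force: [0.8, 0.1, -0.3]
opening: 0.0265
gripper_force: 30.0
```

Request:
play_rows(plan=[[0,0,-0.3,0,0,0],[0,0,-0.7,0,0,0],[0,0,-1.0,0,0,0],[0,0,-1.5,0,0,0],[0,0,-1.5,0,0,0],[0,0,-1.5,0,0,0],[0,0,-1.5,0,0,0],[0,0,-1,0,0,0],[0,0,-0.5,0,0,0],[0,0,0,0,0,0]])

```text
clock: 6.08
tool_pos: [0.5659, 0.1075, 0.1954]
orientation: [-179.9, 0.1, -97.5]
force: [-0.0, -0.3, -1.5]
opening: 0.0261
gripper_force: 30.0
```

```bash
python3 - <<'E'
from h import *
o=get_obs();print(o['clock'],o['tool_pos'],o['orientation'],o['force'],o['opening'])
rows([.513,.374,.193],-97.5,12)
s=snap('scene','c3.png');cv2.imwrite('pics/c3.png',cv2.resize(s['frame'][125:285,290:450,::-1],None,fx=3.7,fy=3.7,interpolation=2))
E
```

```text
6.0833 [0.56587392 0.10749265 0.19538895] [-1.79873074e+02  8.49368999e-02 -9.74995609e+01] [-0.03595315 -0.26294515 -1.49371723] 0.026130005854129338
[-2.14, 0.73, 0.02, 0.0, 0.0, 0.0]
[-2.14, 0.73, 0.02, 0.0, 0.0, 0.0]
[-2.14, 0.73, 0.02, 0.0, 0.0, 0.0]
[-2.14, 0.73, 0.02, 0.0, 0.0, 0.0]
[-2.14, 0.73, 0.02, 0.0, 0.0, 0.0]
[-2.14, 0.73, 0.02, 0.0, 0.0, 0.0]
[-2.14, 0.73, 0.02, 0.0, 0.0, 0.0]
[-2.14, 0.73, 0.02, 0.0, 0.0, 0.0]
[-2.14, 0.73, 0.02, 0.0, 0.0, 0.0]
[-2.14, 0.73, 0.02, 0.0, 0.0, 0.0]
[-2.14, 0.73, 0.02, 0.0, 0.0, 0.0]
[-2.14, 0.73, 0.02, 0.0, 0.0, 0.0]
```

View pics/c3.png

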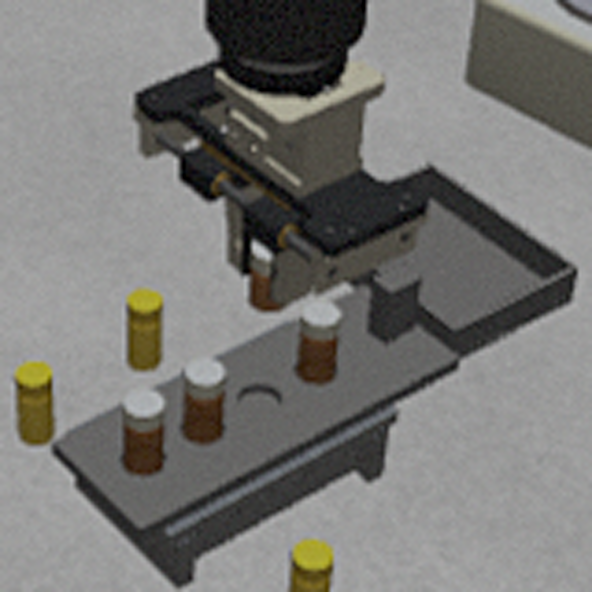

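The vial is held (crop pixel (265,275)) and its socket is empty; the other three are in place. Next I'll carry it to the tray.

Request:
play_rows(plan=[[-1.0,0.35,0,0,0,0],[-2.0,0.7,0,0,0,0],[-2.6,0.9,0,0,0,0],[-2.6,0.9,0,0,0,0],[-2.6,0.9,0,0,0,0],[-2.6,0.9,0,0,0,0],[-2.6,0.9,0,0,0,0],[-2.6,0.9,0,0,0,0],[-2.6,0.9,0,0,0,0],[-2.0,0.7,0,0,0,0],[-1.6,0.5,0,0,0,0],[-0.8,0.2,0,0,0,0],[0,0,0,0,0,0]])

```text
clock: 7.22
tool_pos: [0.5114, 0.3739, 0.1927]
orientation: [180.0, -0.1, -97.4]
force: [1.0, -0.5, -0.9]
opening: 0.0263
gripper_force: 30.0
```

Request:
play_rows(plan=[[0,0,1.5,0,0,0],[0,0,2,0,0,0],[0,0,2,0,0,0],[0,0,2,0,0,0],[0,0,2,0,0,0],[0,0,1.6,0,0,0],[0,0,1.2,0,0,0],[0,0,0.8,0,0,0],[0,0,0.5,0,0,0],[0,0,0.4,0,0,0],[0,0,0,0,0,0],[0,0,0,0,0,0]])

```text
clock: 8.22
tool_pos: [0.5123, 0.3727, 0.0543]
orientation: [-180.0, 0.0, -97.5]
force: [0.4, -0.3, -0.7]
opening: 0.0262
gripper_force: 30.0
```

Down to contact: about 1.4 cm more, slowly.

Request:
play_rows(plan=[[0,0,0.4,0,0,0],[0,0,0.3,0,0,0],[0,0,0.2,0,0,0],[0,0,0.2,0,0,0],[0,0,0.15,0,0,0],[0,0,0.1,0,0,0],[0,0,0.1,0,0,0],[0,0,0,0,0,0],[0,0,0,0,0,0]])

```text
clock: 8.97
tool_pos: [0.512, 0.3725, 0.0392]
orientation: [180.0, -0.0, -97.5]
force: [-0.2, -0.7, -0.5]
opening: 0.0264
gripper_force: 30.0
```

Request:
play_rows(plan=[[0,0,0,0,0,0],[0,0,0,0,0,0],[0,0,0,0,0,0],[0,0,0,0,0,0],[0,0,0,0,0,0]], grip=5.0)

```text
clock: 9.38
tool_pos: [0.512, 0.3725, 0.0393]
orientation: [-180.0, 0.0, -97.5]
force: [0.4, 0.5, 0.3]
opening: 0.0494
gripper_force: 0.0
```

Request:
play_rows(plan=[[0,0,0,0,0,0],[0,0,-0.8,0,0,0],[0,0,-1.8,0,0,0],[0,0,-2.5,0,0,0],[0,0,-2.5,0,0,0],[0,0,-2.5,0,0,0],[0,0,-2.5,0,0,0],[0,0,-2,0,0,0],[0,0,-1,0,0,0],[0,0,0,0,0,0]])

```text
clock: 10.22
tool_pos: [0.5129, 0.3734, 0.1985]
orientation: [-179.8, 0.2, -97.5]
force: [0.1, -0.6, 0.3]
opening: 0.0502
gripper_force: 0.0
```

```bash
python3 - <<'E'
from h import *
o=get_obs();print(o['clock'],o['tool_pos'],o['orientation'],o['force'],o['opening'])
s=snap('scene','c4.png');cv2.imwrite('pics/c4.png',cv2.resize(s['frame'][125:285,290:450,::-1],None,fx=3.7,fy=3.7,interpolation=2))
t=snapshot('top')
for c in('scene','top'):
  for n in('grip_top','plate','plate_tip','riser','pointer_tip','pointer'): print(c,n,[(d['position'].round(4).tolist() if hasattr(d['position'],'round') else d['position'],d['score']) for d in spot_point(c,n)[:2]])
rows([.581,.226,.172],-97.2,8)
E
```

```text
10.2167 [0.51288332 0.37337051 0.19849111] [-179.83569302    0.23225952  -97.48917986] [ 0.06829723 -0.61278037  0.3076901 ] 0.050236716004375626
scene grip_top [([0.5801, 0.2252, 0.1254], 0.72)]
scene plate [([0.5615, 0.1101, 0.059], 0.87), ([0.7832, 0.0099, -0.0001], 0.47)]
scene plate_tip [([0.5519, -0.0329, 0.0739], 0.89)]
scene riser [([0.5588, 0.0873, -0.0022], 0.94), ([0.2789, -0.3472, 0.0008], 0.29)]
scene pointer_tip [([0.6076, -0.1918, 0.0669], 0.88), ([0.6862, 0.4416, 0.0036], 0.72)]
scene pointer [([0.6525, -0.199, -0.0], 0.94)]
top grip_top [([0.5793, 0.2268, 0.1209], 0.58)]
top plate [([0.5656, 0.1095, 0.0601], 0.68)]
top plate_tip [([0.5497, -0.0319, 0.074], 0.97), ([0.5556, 0.0087, 0.062], 0.31)]
top riser [([0.5624, 0.0885, 0.004], 0.6)]
top pointer_tip [([0.6113, -0.192, 0.0659], 0.76)]
top pointer [([0.6544, -0.1964, 0.0016], 0.6)]
[1.7, -1.09, 0.29, 0.0, 0.0, -0.04]
[1.7, -1.09, 0.29, 0.0, 0.0, -0.04]
[1.7, -1.09, 0.29, 0.0, 0.0, -0.04]
[1.7, -1.09, 0.29, 0.0, 0.0, -0.04]
[1.71, -1.09, 0.29, 0.0, 0.0, -0.04]
[1.71, -1.09, 0.29, 0.0, 0.0, -0.04]
[1.71, -1.09, 0.29, 0.0, 0.0, -0.04]
[1.71, -1.09, 0.29, 0.0, 0.0, -0.04]
```

View pics/c4.png

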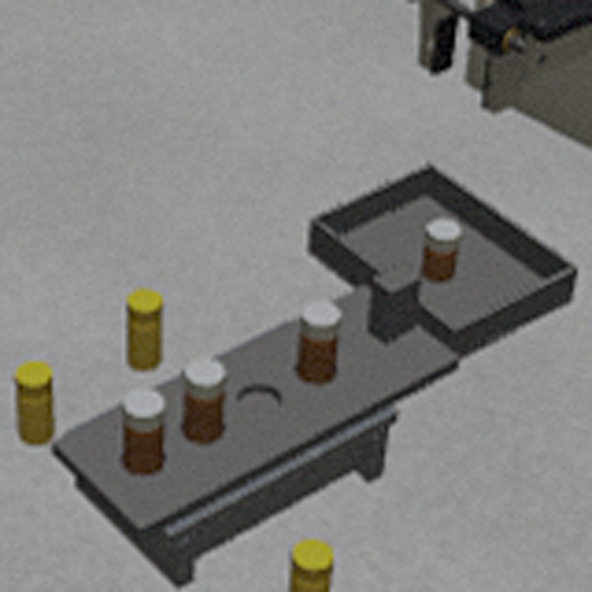

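The short vial stands in the tray (crop pixel (440,250)) and the other three are in their sockets. Now I'll go to the grip at about (0.580, 0.227).

Request:
play_rows(plan=[[0.9,-0.6,0.1,0,0,0],[1.7,-1.1,0.3,0,0,0],[2.1,-1.4,0.3,0,0,0],[2.1,-1.4,0.3,0,0,0],[2.1,-1.4,0.4,0,0,-0.1],[2.1,-1.4,0.4,0,0,-0.1],[1.6,-1.0,0.4,0,0,-0.1],[0.9,-0.5,0.3,0,0,0],[0,0,0,0,0,0],[0,0,0,0,0,0]])

```text
clock: 11.75
tool_pos: [0.5819, 0.2265, 0.1701]
orientation: [180.0, -0.0, -97.3]
force: [0.7, 0.2, 0.4]
opening: 0.05
gripper_force: 0.0
```

```bash
python3 - <<'E'
from h import *
rows([.5803,.227,.100],-97.2,1)
E
```

```text
[-0.03, 0.16, 7.01, 0.0, 0.0, -0.08]
```

Request:
play_rows(plan=[[0,0.1,0.8,0,0,0],[0,0.05,1.2,0,0,0],[0,0,1.3,0,0,0],[0,0,1.3,0,0,0],[0,0,1.1,0,0,0],[0,0,0.8,0,0,0],[0,0,0.5,0,0,0],[0,0,0,0,0,0],[0,0,0,0,0,0]])

```text
clock: 12.5
tool_pos: [0.5803, 0.2276, 0.1003]
orientation: [-180.0, -0.0, -97.2]
force: [-0.4, -1.2, 0.5]
opening: 0.05
gripper_force: 0.0
```

Request:
play_rows(plan=[[0,0,0,0,0,0],[0,0,0,0,0,0],[0,0,0,0,0,0],[0,0,0,0,0,0],[0,0,0,0,0,0],[0,0,0,0,0,0],[0,0,0,0,0,0],[0,0,0,0,0,0]], grip=1.0)

```text
clock: 13.17
tool_pos: [0.5803, 0.2274, 0.1005]
orientation: [-180.0, 0.0, -97.2]
force: [-0.6, 0.2, 2.2]
opening: 0.02
gripper_force: 30.0
```

```bash
python3 - <<'E'
from h import *
o=get_obs();print(o['clock'],o['tool_pos'],o['orientation'],o['force'],o['opening'],o['gripper_force'])
E
```

```text
13.1667 [0.58029071 0.22737143 0.10047233] [-1.79990186e+02  4.01099456e-03 -9.72063495e+01] [-0.63352708  0.2258414   2.23862965] 0.019966490463259875 30.000503361225128
```

The grip is held. I'll slide along the plate's x (tool +x), where the estimated total is about 152 mm. The first stage is 13 cm.

Request:
play_rows(plan=[[0.1,0,0,0,0,0],[0.2,0,0,0,0,0],[0.35,0,0,0,0,0],[0.5,0,0,0,0,0],[0.6,0,0,0,0,0],[0.6,0,0,0,0,0],[0.6,0,0,0,0,0],[0.6,0,0,0,0,0],[0.6,0,0,0,0,0],[0.6,0,0,0,0,0],[0.4,0,0,0,0,0],[0.2,0,0,0,0,0],[0.1,0,0,0,0,0],[0,0,0,0,0,0]])

```text
clock: 14.33
tool_pos: [0.5736, 0.173, 0.1005]
orientation: [-180.0, -0.0, -97.2]
force: [0.7, 1.0, 5.8]
opening: 0.0198
gripper_force: 30.0
```

```bash
python3 - <<'E'
from h import *
o=get_obs();print(o['clock'],o['tool_pos'],o['orientation'],o['force'],o['moment'],o['opening'],o['gripper_force'])
E
```

```text
14.3333 [0.57357698 0.17302554 0.10047033] [-1.79982398e+02 -8.33880428e-03 -9.72106830e+01] [0.67833929 1.02627697 5.81044454] [ 0.84533023 -0.21674404 -0.02683629] 0.019814539708536374 30.001180171966553
```

Request:
play_rows(plan=[[0.1,0,0,0,0,0],[0.2,0,0,0,0,0],[0.35,0,0,0,0,0],[0.5,0,0,0,0,0],[0.6,0,0,0,0,0],[0.6,0,0,0,0,0],[0.6,0,0,0,0,0],[0.6,0,0,0,0,0],[0.6,0,0,0,0,0],[0.6,0,0,0,0,0],[0.6,0,0,0,0,0],[0.6,0,0,0,0,0],[0.6,0,0,0,0,0],[0.6,0,0,0,0,0],[0.6,0,0,0,0,0],[0.4,0,0,0,0,0],[0.2,0,0,0,0,0],[0.1,0,0,0,0,0],[0,0,0,0,0,0]])

```text
clock: 15.92
tool_pos: [0.563, 0.0896, 0.1004]
orientation: [-180.0, 0.0, -97.2]
force: [1.6, 4.8, 4.6]
opening: 0.0198
gripper_force: 30.0
```

```bash
python3 - <<'E'
from h import *
o=get_obs();print(o['clock'],o['tool_pos'],o['orientation'],o['force'],o['moment'],o['opening'])
print(1000*np.linalg.norm(o['tool_pos'][:2]-[.5803,.2274]))
u=np.array([np.cos(np.radians(-97.2)),np.sin(np.radians(-97.2))])
P={}
for c in('scene','top'):
  s=snapshot(c)
  x0,y0=(250,190) if c=='scene' else (280,170)
  cv2.imwrite(f'pics/{c}5.png',cv2.resize(s['frame'][y0:y0+170,x0:x0+(130 if c=="scene" else 140),::-1],None,fx=3.5,fy=3.5,interpolation=2))
  for n in('plate_tip','pointer_tip','riser','plate'):
    d=[q for q in spot_point(c,n) if q['score']>.4]
    if d: P[n]=np.array(d[0]['position']); print(c,n,P[n].round(4),round(d[0]['score'],2))
  print('gap',1000*(P['pointer_tip']-P['plate_tip'])[:2]@u)
a=cv2.imread('pics/scene5.png');b=cv2.imread('pics/top5.png');cv2.imwrite('pics/both.png',cv2.resize(np.hstack([a,b]),None,fx=.84,fy=.84))
E
```

```text
15.9167 [0.56303965 0.08955691 0.10043872] [-1.79978743e+02  7.17852950e-03 -9.71992969e+01] [1.61107999 4.82001269 4.5948469 ] [ 1.27322452 -0.16354184  0.02023371] 0.019823220791075402
138.91953954262482
scene plate_tip [0.5523 0.0176 0.0659] 0.5
scene pointer_tip [ 0.6047 -0.1918  0.0672] 0.89
scene riser [ 0.5557  0.0891 -0.0017] 0.71
scene plate [ 0.5475 -0.0296  0.0639] 0.74
gap 201.1813570164821
top plate_tip [ 0.5304 -0.1676  0.0739] 0.67
top pointer_tip [ 0.6092 -0.1922  0.0652] 0.59
top riser [0.5618 0.0901 0.004 ] 0.97
top plate [ 0.5443 -0.025   0.0595] 0.58
gap 14.529762847468982
```

View pics/both.png

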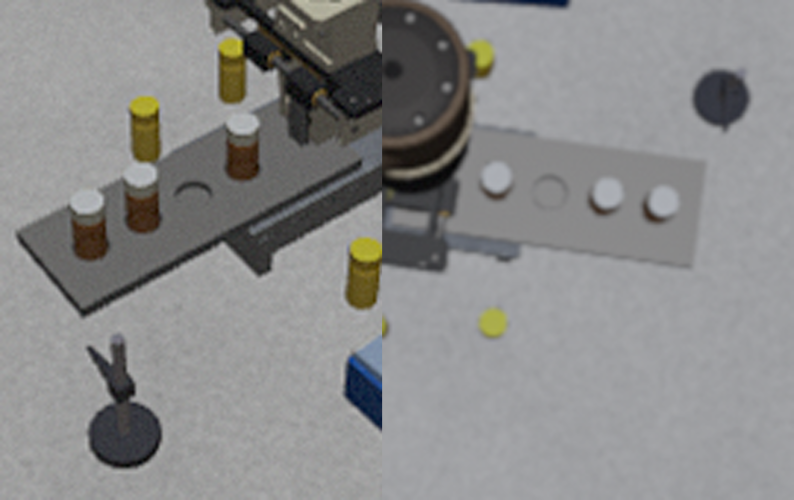

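The plate is flat and its vials are seated. The outer end is at crop x of about 700 in the top view, and the pointer tip is at about (725,130), some 14 mm further out. I'll move 1.1 cm and then look closely.

Request:
play_rows(plan=[[0.1,0,0,0,0,0],[0.2,0,0,0,0,0],[0.25,0,0,0,0,0],[0.25,0,0,0,0,0],[0.2,0,0,0,0,0],[0.1,0,0,0,0,0],[0,0,0,0,0,0],[0,0,0,0,0,0]])

```text
clock: 17.08
tool_pos: [0.5617, 0.0788, 0.1004]
orientation: [-180.0, 0.0, -97.2]
force: [0.9, 4.5, 4.7]
opening: 0.0197
gripper_force: 30.0
```

```bash
python3 - <<'E'
from h import *
o=get_obs();print(o['clock'],o['tool_pos'],o['orientation'],o['force'])
u=np.array([np.cos(np.radians(-97.2)),np.sin(np.radians(-97.2))])
G=[];T=[];Q=[]
for c,x0,y0 in(('scene',245,262),('top',365,180)):
  g=[]
  for k in range(4):
    s=snapshot(c)
    f=s['frame'].astype(float); acc=f if k==0 else acc+f
    a=[q for q in spot_point(c,'plate_tip') if q['score']>.3]; b=[q for q in spot_point(c,'pointer_tip') if q['score']>.3]
    if a: T.append(a[0]['position'])
    if b: Q.append(b[0]['position'])
    if a and b: g.append(1000*(np.array(b[0]['position'])-a[0]['position'])[:2]@u)
  print(c,np.round(g,1))
  tip=o['tool_pos'][:2]+.26*u; w,h=(50,70) if c=='scene' else (50,70)
  im=(acc/4).astype(np.uint8)[y0:y0+h,x0:x0+w,::-1]; im=cv2.resize(im,None,fx=8,fy=8,interpolation=2)
  # px scaling note: crop = (px - origin +.5)*8
  print(c,'tip px (crop)',(w2px(s,[*tip,.072])-[x0,y0]+.5)*8, 'ptip', (w2px(s,[.608,-.192,.066])-[x0,y0]+.5)*8)
  G.append(im)
cv2.imwrite('pics/fin.png',np.hstack(G))
E
```

```text
17.0833 [0.56169694 0.07876795 0.10044434] [-1.79976619e+02  6.25364659e-03 -9.71897006e+01] [0.88073621 4.47701368 4.71370726]
scene [0.5 0.4 4.6 1. ]
scene tip px (crop) [143.98168345 171.85364659] ptip [285.8372386  368.24320236]
top [4.7 6.3 1.3 2.9]
top tip px (crop) [220.87848197 509.25517371] ptip [255.82465818 282.98267096]
```

View pics/fin.png

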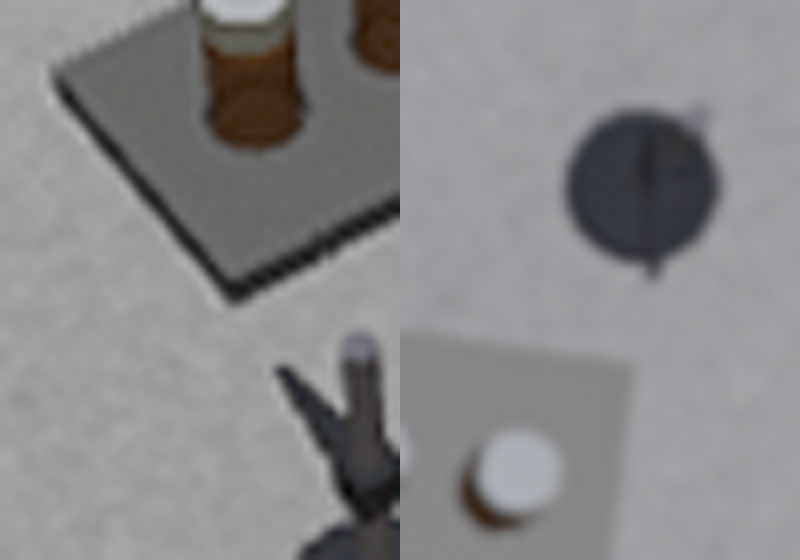

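The left panel shows the end edge running from (54,75) to (234,287) with the pointer tip at (281,368). The right panel shows the edge from (634,366) to (612,540) with the tip at (653,278).

```bash
python3 - <<'E'
from h import *
for c,o,e,p in(('scene',(245,262),[(54,75),(234,287)],(281,368)),('top',(365,180),[(234,366),(212,540)],(253,279))):
  s=snapshot(c); f=lambda q,z:px2w(s,np.array(q)/8-.5+o,z)[:2]
  a,b=f(e[0],.072),f(e[1],.072);t=f(p,.066)
  d=(b-a)/np.linalg.norm(b-a); n=np.array([-d[1],d[0]]); n*=-np.sign(n[1])
  u=np.array([-.1253,-.992]); print(c,a,b,t,'edge yaw',np.degrees(np.arctan2(n[1],n[0])),'gap own',1000*(t-a)@n,'gap u from mid-edge',1000*(t-(a+b)/2)@u,1000*(t-b)@u)
E
```

```text
scene [ 0.48123372 -0.17524621] [ 0.57990404 -0.1870795 ] [ 0.6070204  -0.19292005] edge yaw -96.83868303288035 gap own 2.5701332927232894 gap u from mid-edge 2.0837628468755454 2.39614511065593
top [ 0.5782108  -0.18360494] [ 0.51858708 -0.17618593] [ 0.6093627  -0.19103291] edge yaw -97.09288949823971 gap own 3.524540788775176 gap u from mid-edge 3.409616969501899 3.3540212797989084
```

The mean gap is about 2.9 mm, so I'll move 0.28 cm and settle.

Request:
play_rows(plan=[[0.08,0,0,0,0,0],[0.12,0,0,0,0,0],[0.08,0,0,0,0,0],[0,0,0,0,0,0],[0,0,0,0,0,0],[0,0,0,0,0,0],[0,0,0,0,0,0],[0,0,0,0,0,0],[0,0,0,0,0,0]])

```text
clock: 19.13
tool_pos: [0.5614, 0.0762, 0.1005]
orientation: [-180.0, 0.0, -97.2]
force: [0.1, 4.1, 5.3]
opening: 0.0197
gripper_force: 30.0
```

```bash
python3 - <<'E'
from h import *
o=get_obs();print(o['clock'],o['tool_pos'],o['force'],o['gripper_force'])
u=np.array([-.1253,-.992])
for c in('scene','top'):
  g=[]
  for k in range(3):
    snapshot(c);a=spot_point(c,'plate_tip');b=spot_point(c,'pointer_tip')
    if a and b: g.append(1000*(np.array(b[0]['position'])-a[0]['position'])[:2]@u)
  print(c,np.round(g,1))
E
```

```text
19.1333 [0.56141083 0.07619129 0.10048342] [0.11079803 4.09939396 5.29128363] 30.000934302806854
scene [0.5 4.3 1. ]
top [-141.6    0.9    2.5]
```

```bash
python3 -c "
from plant import *
print(close_job())"
```

```text
the job is handed in; nothing more can be done
None
```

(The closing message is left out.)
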